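Pump down the vacuum desiccator by hand and shut it off

ROBOT

A 6-joint arm with a two-finger parallel gripper is mounted at the origin on the work surface. World frame = base frame: x ahead of the robot, y to its left, z up, the work surface at z = 0. Lengths are in mm, angles in rad, forces in N, time in s.
With the tool pointing down it reaches from about 300 to 775 mm from the base axis. Payload 14.6 kg.
Tool frame: the origin (TCP) lies on the centre line of the jaws, within the pads' length; the fingertips stand 19 mm ahead of it and the grasp point (between the pads) is the TCP (bot.tip_reach is the distance from the TCP to the fingertips, in mm); z points along the fingers, y is the line along which they close (so a half turn about z gives the same grasp; the last joint's range is limited). The gripper opens to 85 mm and grips with 20 to 120 N. Pads are 22 mm wide; open, the fingers measure 114 mm over their backs; the gripper's body (76 mm by 85 mm) begins 54 mm behind the grasp point. The pads swing forward as they close: fully open they stand 13 mm farther back than shut.
Start: joints at [-1.185, 0.3, 1.521, -0, 1.321, -0.067], TCP at [240.609, -494.568, 250.281] pointing down, gripper open.
Joint ranges: [-3.03, 3.03], [-0.79, 2.21], [0.23, 2.52], [-1.04, 4.18], [0, 3.07], [-2.55, 2.55]. Speed limits (rad/s): [2.22, 2.22, 2.57, 3.14, 3.14, 3.14].

INTERFACE

Orientations are given as a unit quaternion [w, x, y, z].
In Python, from rig import bot gives the robot as it stands. Calls block until the motion is done:
- bot.move_to(position, orientation): joint-space move of the TCP to a pose.
- bot.servo_line(position, attitude=None, speed=150, until_force=None): straight line of the TCP; attitude=None keeps the orientation; speed is the mean speed in mm/s. With until_force (N) it stops when the force on the tool has changed by that much, and returns True; else False.
- bot.move_joints(angles): joint-space move.
- bot.move_gripper(opening, grip_force=None): finger opening in mm; grip_force is the grip in N (None keeps the last); returns when the fingers have stopped.
- bot.dwell(seconds).
- bot.ik(position, orientation): joint angles nearest the present ones, or None.
- bot.read_state(): the state.
- bot.read_camera(name): name is "side" or "top" or "wrist"; returns a dict with "image" (420x560x3 uint8, blue, green, red), "depth" (420x560 float32, mm along the optical axis (not along the pixel's ray), 0 where there is no reading), "fovy" (degrees; the focal length in pixels is half the picture's height over the tangent of half this angle, whatever the lens; pixels are square), "cx", "cy" (the principal point, pixels), "k1" (the pictures are not rectified: a ray, as slopes to the right and down, at radius r is drawn at 1 + k1 r^2 times it, then the intrinsics apply), "eye" and "attitude" of the camera in the world; the wrist camera has in their place "mount" (4x4, takes a point from camera to tool coordinates, whose origin is the TCP and whose axes are the flange's). Camera axes: x right, y down, z forward; pixel columns grow to the right and rows downward; lengths in mm; the calibration is good to about 2 mm. A picture is of the moment at which its call begins: read the wrist's pose just before it.
A pose or a line that the arm cannot do raises bot.MotionError and nothing moves.
- bot.finish_job(): hands the job in; it is judged then, once.
The state is a dict: "clock": time; "joint_positions": joint angles; "qvel": joint speeds; "effort": joint torques, N m; "ee_pos": TCP position; "tool_rot": TCP orientation; "ft_force": force on the tool from outside, world axes, zero at the start; "moment": the same for the moment, N m; "grip_width": finger opening in mm; "grip_force": force on a finger pad.
Only numpy, scipy, OpenCV 4.12 (cv2) and the standard library are available. Lean on these libraries where they do the work, as an engineer would, in place of code of your own. Each camera call takes 0.05 s, during which the arm holds its last target. There are 200 camera calls.

TASK

Pump the desiccator down with the hand vacuum pump: hold the crank handle lightly and wind it clockwise at an even, unhurried pace (never faster than about three quarters of a turn a second), carrying it through the heavy point of each turn without letting it lunge ahead or kick back, until the gauge needle stands in the dark band. Stop at the easy part of a turn, so that the crank stays put when you let go, then push the tap lever round clockwise with the closed fingertips, lightly, until you feel it come fully home against its stop. Leave the band setting, the rack, the bottle and the beaker as they are.

Things in the scene. Friction and masses are not known exactly. Their poses are not given: they have to be found in the camera images.
- pump: grey hand vacuum pump with gauge, tap and clear desiccator (210 mm across, 210 mm high), one bolted-down unit; origin on the bench under the crank axis. x runs along the finned cylinder away from the crank, y towards gauge, tap and desiccator, z up. Bed plate 280 x 130 mm; crank case 125 x 105 mm, 91 mm high round the origin; cylinder 66 mm across, on its side, 83 mm high
- shaft_top (a point): end of the crank shaft: point on the vertical crank axis, 112 mm above the bench; its axes are the pump's. The flat steel crank arm is 20 mm wide, its top 107 mm above the bench; nothing but the handle stands higher within 190 mm of the axis, bystanders apart
- crank (a joint): turn of the crank, rad, growing clockwise seen from above, no end stop; 0 at the start, handle towards the pump's -x, away from the cylinder: the slack point, again at every full turn. From there the piston is compressed like a spring until half a turn: the push needed at the handle grows from 2.5 N to about 14 N at a third of a turn
- cylinder_head (a point): outer end of the cylinder, 191 mm along x from the crank axis, 50 mm high. When the handle has passed this direction (half a turn) the piston drives the crank ahead with up to 9 N, fading by five sixths of a turn. Let go within 0.5 rad of a slack point the crank stays put by friction; on the slopes between it springs away
- grip: revolving black plastic handle of the crank: upright barrel 27 mm across and 58 mm tall, foot 110 mm above the bench, 75 mm from the crank axis, turning freely on its own pin, so the hand need not turn with it. Origin at the middle of its foot, z up. It stands free on all sides above the arm; pinch it from above with 20 to 30 N
- grip_mid (a point): point on the axis of the handle, 142 mm above the bench: the height to pinch it at
- needle (a joint): gauge needle, rad, clockwise from above, 0 at the start; moves 0.785 rad for each full clockwise turn of the crank and back if it is turned back. The gauge is a white dial of 112 mm in a dark round case 120 mm across, facing up, 93 mm high, centred 90 mm along x and 125 mm along y of the pump from the crank axis
- band (a joint): setting of the dark limit band on the dial, rad on the same scale as the needle: the band's middle. The band reaches 0.46 rad to either side, between two black end marks. It stays where it is set; do not turn it
- needle_tip (a point): tip of the black needle, 46 mm from the dial's centre
- band_mid (a point): point over the middle of the band, 46 mm from the dial's centre
- tap_axis (a point): point on the vertical axis of the brass tap in the copper pipe, 106 mm above the bench at the height of its lever, 90 mm along x and 270 mm along y of the pump from the crank axis. Its axes are the pump's
- tap: flat tap lever with black sleeve, 14 to 16 mm wide, 12 mm thick, reaching 65 mm from the tap axis along its own -y; origin on the axis at mid thickness. It starts open, up to 0.7 rad off the pump's -y (along the pipe); it shuts clockwise from above, near the pump's -x, needs about 4 N at its end and stays where it is left. Fully shut its joint tap reads 1.57
- lever_end (a point): point on the middle of the lever 60 mm from the tap axis. The tap's body is not square on its pipe: the solid stop lies anywhere up to 0.35 rad before or after the pump's -x and can only be felt; against it the force rises at once. At least 25 mm are free on both sides of the lever, and below it down to 94 mm above the bench
- tube_rack: orange rack with blue-capped tubes, 70 x 190 mm, 80 mm high; origin under its centre; a bystander
- reagent: clear bottle with a blue cap, 68 mm across, 150 mm tall; origin under its centre; a bystander
- beaker: glass beaker 72 mm across, 85 mm tall; origin under its centre; a bystander

How it is judged:
By the outcome, as a careful person would: the job done as asked, in the order asked, and still so for the second after the job is handed in, with the robot touching nothing.
It also fails if it takes over 72 s, if anything falls off the work surface, if the arm or the gripper's body presses on something with over 40 N, if the wrist force passes 120 N, or if a joint passes its speed limit or range.

## Working session

There is one attempt and no reset: what is moved stays moved. The work goes in short steps, each a Python script; the robot and the scene stay as the last script left them, time stands still between calls to the robot, and variables do not carry over. Pictures are saved under pics/ and viewed, at most 10 in all, crops included, and the job is handed in when it is done.

```bash
mkdir -p pics; ls; python3 - <<'E'
from rig import bot
import cv2,numpy as np
for n in ("top","side"):
    c=bot.read_camera(n); cv2.imwrite(f"pics/{n}0.png",c["image"]); np.savez(f"{n}0.npz",**c)
    print(n,{k:v for k,v in c.items() if k not in("image","depth")})
print(bot.read_state())
E
```

```text
pics
top {'fovy': 54.917779580828054, 'cx': 275.3622964320603, 'cy': 205.55774306718558, 'k1': 0.04174649021657612, 'eye': array([381.50081669, -35.31697228, 865.5449648 ]), 'attitude': array([ 0.07676853, -0.6909485 ,  0.71387791, -0.08411354])}
side {'fovy': 45.618728589775394, 'cx': 274.0863582431874, 'cy': 202.65059250749545, 'k1': -0.00023133783083643939, 'eye': array([-22.72803989, 810.0517815 , 880.49336309]), 'attitude': array([ 0.13118632, -0.26804066,  0.85238857, -0.42939268])}
{'clock': 0.1, 'joint_positions': array([-1.18463826e+00,  3.00419321e-01,  1.52150728e+00, -3.24487502e-05,
        1.32069247e+00, -6.66115304e-02]), 'qvel': array([ 6.94378150e-04, -1.14971190e-03, -1.99379713e-03, -9.93653428e-04,
        2.54772210e-04,  5.08011137e-05]), 'effort': array([ 5.33749935e-04, -5.44378567e+01, -3.62367797e+01, -6.32031242e-05,
        3.05113848e-03,  2.80274935e-05]), 'ee_pos': array([ 240.51763271, -494.41794593,  249.78092671]), 'tool_rot': array([-5.04170230e-04,  9.74483184e-01,  2.24459932e-01, -9.71657248e-05]), 'ft_force': array([-0.28327481,  0.44884544, -0.79402115]), 'moment': array([0.04521864, 0.00560359, 0.04719947]), 'grip_force': 0.0, 'grip_width': 85.56183680574668}
```

View pics/top0.png

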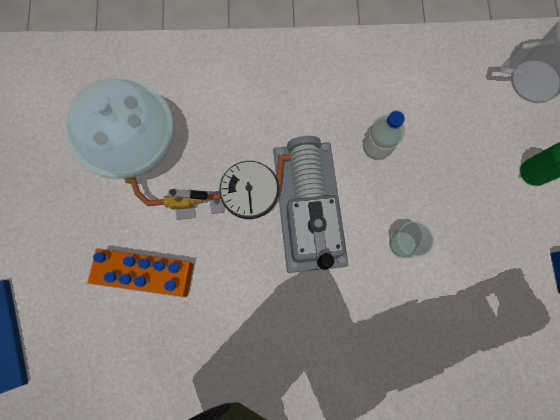

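View pics/side0.png

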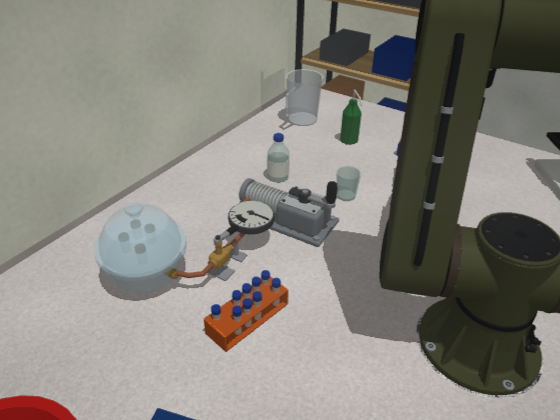

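The top view shows the crank axis at about (318,224), the handle at (325,261), the gauge at (249,187) with its needle pointing down and its band to the left, and the tap at about (178,200) with its lever to the right. Next I'll measure these and rectify the gauge and tap.

```bash
cat > h.py <<'E'
import numpy as np,cv2
from scipy.spatial.transform import Rotation as R
def rot(q): return R.from_quat(np.roll(q,-1)).as_matrix()
def K(c):
    f=210/np.tan(np.radians(float(c["fovy"]))/2); return np.array([[f,0,float(c["cx"])],[0,f,float(c["cy"])],[0,0,1]])
def dist(c): return np.array([float(c["k1"]),0,0,0,0.])
def on_plane(c,px,z):
    p=cv2.undistortPoints(np.array(px,float).reshape(-1,1,2),K(c),dist(c))[:,0]
    d=np.c_[p,np.ones(len(p))]@rot(c["attitude"]).T
    e=np.array(c["eye"]); return e+d*((z-e[2])/d[:,2])[:,None]
def project(c,P):
    M=rot(c["attitude"]).T; return cv2.projectPoints(np.array(P,float).reshape(-1,3),cv2.Rodrigues(M)[0],-M@np.array(c["eye"]),K(c),dist(c))[0][:,0]
def ortho(c,ctr,half,z,s):  # map image, up=+x, left=+y, s px/mm
    n=int(2*half*s); v,u=np.mgrid[:n,:n]
    P=np.stack([ctr[0]+half-v/s,ctr[1]+half-u/s,np.full(u.shape,z)],-1)
    m=project(c,P).reshape(n,n,2).astype(np.float32)
    return cv2.remap(c["image"],m[...,0],m[...,1],cv2.INTER_CUBIC)
E
python3 - <<'E'
from h import *
c=dict(np.load("top0.npz"))
sh=on_plane(c,[[318,223]],112)[0]; g=on_plane(c,[[325,261]],168)[0]; d=on_plane(c,[[249,188]],93)[0]; 
im=c["image"].astype(int)
# handle: dark blob near (325,261)
m=(im.max(2)<45).astype(np.uint8); n,l,st,ce=cv2.connectedComponentsWithStats(m)
for i in range(1,n):
    if 30<st[i,4]<900: print(st[i],ce[i].round(1))
print("shaft",sh,"grip",g,"dial",d)
print("dist sh-g",np.hypot(*(sh-g)[:2]),"sh-d",np.hypot(*(sh-d)[:2]),"exp 154")
# yaw from dial: pump vec (90,125)
v=(d-sh)[:2]; yaw=np.arctan2(v[1],v[0])-np.arctan2(125,90); print("yaw",yaw, "yaw grip",np.arctan2(*(sh-g)[1::-1]))
Rz=np.array([[np.cos(yaw),-np.sin(yaw)],[np.sin(yaw),np.cos(yaw)]])
t=sh[:2]+Rz@[90,270]; print("tap",t, project(c,[[*t,106]]))
a=ortho(c,d,65,93,4.5); b=ortho(c,t,95,106,3.0); h=max(len(a),len(b))
o=np.zeros((max(len(a),len(b)),len(a)+len(b)//1,3),np.uint8); o=o[:,:]; o[:len(a),:len(a)]=a; o[:len(b),len(a):]=b
o=cv2.resize(o,None,fx=.68,fy=.68); print(o.shape); cv2.imwrite("pics/crop1.png",o)
E
```

```text
[228 175  10  18  95] [232.3 184.2]
[190 191  18   9 129] [198.3 194.6]
[238 199  39  20  63] [258.  213.3]
[317 253  17  17 212] [325.2 260.9]
[190 403  75  17 788] [228.1 413. ]
shaft [ 519.71479721 -125.80762041  112.        ] grip [ 442.8784967 -127.2426547  168.       ] dial [597.97536362   4.58481735  93.        ]
dist sh-g 76.84970006664567 sh-d 152.0753237064562 exp 154
yaw 0.08346200249754876 yaw grip 0.018674343653807702
tap [586.89292606 150.7553905 ] [[173.05185842 193.97477223]]
(398, 785, 3)
```

View pics/crop1.png

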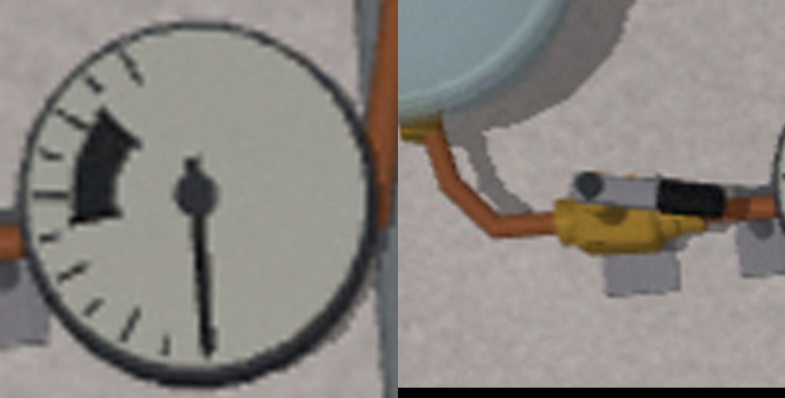

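The dial centre is at crop pixel (196,194). The needle sits at about 176° and the band covers about 256–311° clockwise from image up, so the needle needs 1.42–2.34 rad. Two full turns give 1.57 rad, which is inside the band. The tap lever points right, towards the gauge. Next is a wrist view from above to refine the crank position.

```bash
python3 - <<'E'
from h import *
from rig import bot
c=dict(np.load("top0.npz"))
print("bottle cap",on_plane(c,[[396,119]],150),"beaker rim",on_plane(c,[[418,235]],85))
s=2**-.5
for a in (np.pi/4-.04,-np.pi/4-.04,np.pi/4,):
    print(a,bot.ik([520,-126,330],[0,np.cos(a),np.sin(a),0]))
a=np.pi/4
q=[0,np.cos(a),np.sin(a),0]
if bot.ik([450,-100,330],q) is None: q=[0,np.cos(-a),np.sin(-a),0]
bot.move_to([450,-100,330],q)
st=bot.read_state(); w=bot.read_camera("wrist")
T=np.eye(4);T[:3,:3]=rot(st["tool_rot"]);T[:3,3]=st["ee_pos"];C=T@w["mount"]
w["eye"]=C[:3,3]; w["attitude"]=np.roll(R.from_matrix(C[:3,:3]).as_quat(),1); np.savez("w1.npz",**w)
print(w["eye"],st["ee_pos"],st["tool_rot"],st["clock"],w["mount"].round(2),w["k1"],w["fovy"])
cv2.imwrite("pics/w1.png",w["image"])
E
```

```text
bottle cap [[ 709.33990814 -281.06687367  150.        ]] beaker rim [[ 494.90660139 -321.77182735   85.        ]]
0.7453981633974482 [-3.06184425e-01  2.17497193e-01  1.44024798e+00 -4.44089210e-16
  1.48384748e+00 -2.26184425e-01]
-0.8253981633974483 None
0.7853981633974483 [-3.06184425e-01  2.17497193e-01  1.44024798e+00 -4.44089210e-16
  1.48384748e+00 -3.06184425e-01]
[449.11178268 -32.34240122 454.51858631] [ 449.91883372 -100.6597949   329.77768644] [-1.33338579e-04  7.07627673e-01  7.06585476e-01 -1.52727703e-04] 1.7583 [[   0.     -0.96   -0.27   68.31]
 [   1.      0.     -0.     -0.96]
 [   0.     -0.27    0.96 -124.74]
 [   0.      0.      0.      1.  ]] -0.01004066346138061 66.5343986804467
```

View pics/w1.png

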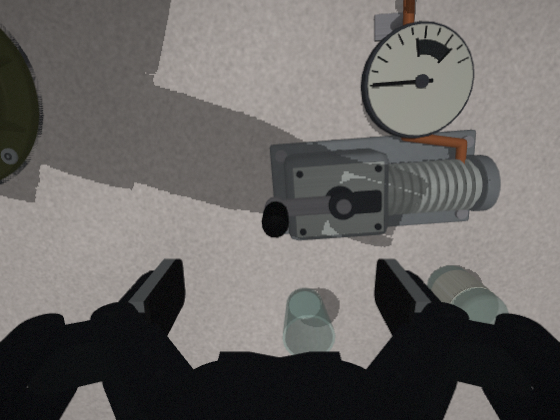

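The wrist view shows the shaft boss at (343,205), the handle top at (275,223) and the dial centre at (421,81). The bottle and beaker are clear of the crank circle. Next I'll fit the pump pose from both views and refine the positions.

```bash
python3 - <<'E'
from h import *
from scipy.optimize import least_squares
t=dict(np.load("top0.npz")); w=dict(np.load("w1.npz"))
# dial ellipse by white mask
def dial(c,p):
    hsv=cv2.cvtColor(c["image"],cv2.COLOR_BGR2HSV); g=c["image"].min(2)
    m=(cv2.inRange(c["image"],(140,155,150),(255,255,255)))
    out=[]
    for k in cv2.findContours(m,cv2.RETR_EXTERNAL,cv2.CHAIN_APPROX_NONE)[0]:
        if cv2.pointPolygonTest(k,p,False)>0 and len(k)>50: out.append(cv2.fitEllipse(cv2.convexHull(k)))
    return out
print("ellipses",dial(t,(243.,200.)),dial(w,(440.,100.)))
for z in(93,):
    print("dial",on_plane(t,[[249,188]],z),on_plane(w,[[421,81]],z))
print("shaft",on_plane(t,[[318,223]],112),on_plane(w,[[343,205]],112))
print("grip",on_plane(t,[[325.2,261]],168),on_plane(w,[[275,223]],168))
b=w["image"].max(2)[195:245,255:295]<40; ys,xs=np.nonzero(b); print("blob",xs.min()+255,xs.max()+255,ys.min()+195,ys.max()+195)
P=np.array([[0,0,112],[-75,0,168],[90,125,93]])
ob=[(t,[[318,223],[325.2,261],[249,188]]),(w,[[343,205],[275,223],[421,81]])]
def W(p):
    Q=P.copy().astype(float); c,s=np.cos(p[2]),np.sin(p[2]); Q[:,:2]=P[:,:2]@np.array([[c,s],[-s,c]])+p[:2]; return Q
f=lambda p,o:np.concatenate([(project(c,W(p))-np.array(u)).ravel() for c,u in o])
for o in (ob,ob[:1],ob[1:]):
    r=least_squares(f,[520,-126,.05],args=(o,)); print(r.x,r.fun.round(1))
E
```

```text
ellipses [((235.72532653808594, 191.80030822753906), (26.108015060424805, 49.85321807861328), 163.1593475341797)] []
dial [[597.97536362   4.58481735  93.        ]] [[598.61609751   7.83609187  93.        ]]
shaft [[ 519.71479721 -125.80762041  112.        ]] [[ 519.08403748 -122.77475424  112.        ]]
grip [[ 442.86772516 -127.58563482  168.        ]] [[ 444.60965861 -125.44833885  168.        ]]
blob 262 288 202 236
[ 5.18398305e+02 -1.22636836e+02  6.48714086e-02] [-1.6  0.7 -0.1 -0.4 -1.7 -1.  -0.6 -0.1 -1.1  2.1  1.4 -0.1]
[ 5.17831444e+02 -1.24659748e+02  6.11093775e-02] [-0.5  1.   1.  -0.1 -0.5 -1. ]
[ 5.18538814e+02 -1.22017313e+02  6.56877056e-02] [-0.5 -0.7 -1.   1.5  1.5 -0.8]
```

```bash
cat > crank.py <<'E'
from h import *
from rig import bot
import json
Q=[0,2**-.5,2**-.5,0]
def load(): return json.load(open("c.json"))
def save(c,q): json.dump([list(c),q],open("c.json","w"))
def wind(to,step=np.radians(12),speed=80,k=0.06,yaw=0.062):
    c,q=load(); c=np.array(c); n=max(1,round((to-q)/step)); log=[]
    for a in np.linspace(q,to,n+1)[1:]:
        th=np.pi+yaw-a; u=np.array([np.cos(th),np.sin(th)])
        bot.servo_line([*(c+75*u),142],speed=speed)
        s=bot.read_state(); F=s["ft_force"]; fr=F[:2]@u; ft=F[:2]@[u[1],-u[0]]
        c=c+np.clip(k*fr,-.5,.5)*u
        log.append((round(s["clock"],2),round(a,2),*F.round(1),"r/t",round(fr,1),round(ft,1),c.round(1).tolist(),round(s["grip_width"],1),(s["ee_pos"][:2]-c).round(1).tolist()))
        save(c,a)
        if np.linalg.norm(F)>45: print("FORCE"); break
    for l in log: print(*l)
E
python3 - <<'E'
from crank import *
bot.move_to([443.5,-127.8,225],Q)
bot.servo_line([443.5,-127.8,142],speed=70)
f=bot.read_state()["ft_force"]
bot.move_gripper(20,25)
s=bot.read_state(); print(f,s["ft_force"],s["ee_pos"],s["grip_width"],s["grip_force"],s["clock"])
save([518.5,-123.5],0.0)
wind(np.radians(48),speed=50)
E
```

```text
[ 0.26839355 -0.2864497   0.81648758] [12.57580121  0.6399032  -2.28048032] [ 444.9436475  -127.93661932  142.65045899] 26.383629842206815 26.72587623819709 4.225
4.68 0.21 8.6 1.8 0.4 r/t -8.2 3.1 [519.0, -123.6] 25.9 [-73.5, 11.2]
5.15 0.42 2.8 1.0 7.4 r/t -2.3 1.9 [519.1, -123.6] 26.1 [-69.8, 26.4]
5.62 0.63 0.0 2.5 8.0 r/t 1.3 2.1 [519.0, -123.6] 26.2 [-63.0, 40.5]
6.08 0.84 -1.9 3.9 9.9 r/t 4.1 1.5 [518.9, -123.4] 26.0 [-53.2, 52.7]
```

```bash
python3 - <<'E'
from crank import *
bot.dwell(0.2)
for i in range(2):
    s=bot.read_state(); print(s["ft_force"],s["moment"],s["ee_pos"],s["grip_width"],s["grip_force"])
    bot.dwell(.1)
w=bot.read_camera("wrist"); t=bot.read_camera("top")
cv2.imwrite("pics/g2.png",np.hstack([cv2.resize(w["image"],(440,330)),cv2.resize(t["image"][100:310,180:400],(346,330))]))
E
```

```text
[-2.32651333  3.61509829  9.12034077] [ 0.49358799  0.52895333 -0.03163547] [465.59233837 -70.81044665 142.54155545] 26.416768434141506 27.610181586351246
[-1.87621137  2.77300712  9.30340903] [ 0.45185543  0.51106198 -0.00603853] [465.57436051 -70.80398085 142.53686087] 26.211001478861185 27.6099683647044
```

View pics/g2.png

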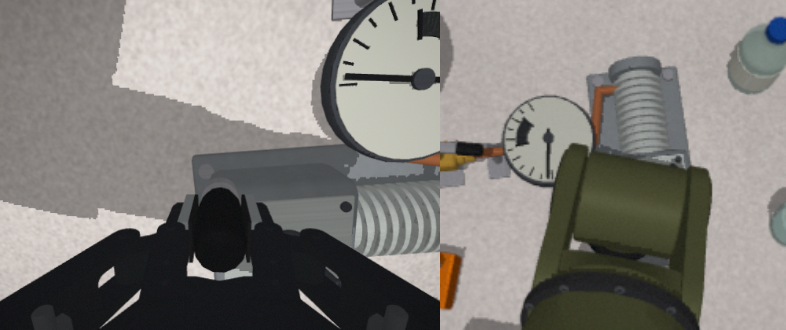

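The handle is held between the pads and the crank is following: the needle has moved a few degrees. I'll continue to one full turn.

```bash
python3 - <<'E'
from crank import *
wind(2*np.pi,speed=75)
E
```

```text
6.94 1.05 -3.0 2.9 10.0 r/t 4.1 -0.8 [518.7, -123.2] 26.6 [-41.1, 62.7]
7.3 1.26 -2.9 3.2 10.5 r/t 4.1 -1.5 [518.6, -123.0] 26.4 [-27.3, 69.9]
7.66 1.47 -4.6 3.9 11.1 r/t 4.6 -3.9 [518.6, -122.7] 26.4 [-12.4, 74.1]
8.02 1.68 -6.5 3.7 10.8 r/t 3.4 -6.7 [518.6, -122.5] 26.2 [3.0, 75.1]
8.38 1.88 -7.8 6.0 12.9 r/t 3.9 -9.0 [518.7, -122.3] 26.0 [18.4, 72.9]
8.73 2.09 -7.8 6.7 12.6 r/t 2.5 -10.0 [518.7, -122.1] 26.1 [33.0, 67.7]
9.09 2.3 -7.1 8.9 12.6 r/t 2.6 -11.1 [518.8, -122.0] 26.3 [46.3, 59.5]
9.45 2.51 -5.2 8.4 10.6 r/t 1.4 -9.8 [518.9, -122.0] 26.8 [57.8, 48.6]
9.81 2.72 0.6 8.2 8.3 r/t 4.3 -7.0 [519.1, -121.8] 26.4 [66.6, 35.3]
10.17 2.93 2.5 3.3 6.3 r/t 3.3 -2.5 [519.3, -121.8] 26.0 [72.6, 20.2]
10.53 3.14 3.1 -2.1 5.3 r/t 3.0 2.2 [519.5, -121.8] 26.2 [75.2, 4.0]
10.88 3.35 2.1 -7.8 6.2 r/t 3.3 7.4 [519.7, -121.8] 26.2 [74.2, -12.5]
11.24 3.56 -3.0 -10.3 7.4 r/t 0.8 10.7 [519.7, -121.8] 26.4 [69.8, -28.2]
11.6 3.77 -8.3 -11.4 10.1 r/t -0.9 14.0 [519.7, -121.8] 26.3 [62.5, -42.4]
11.96 3.98 -10.5 -10.2 10.9 r/t -0.4 14.6 [519.7, -121.8] 26.0 [52.3, -54.5]
12.32 4.19 -12.2 -7.4 11.7 r/t -0.5 14.3 [519.7, -121.8] 26.0 [40.1, -64.1]
12.68 4.4 -11.4 -5.0 12.8 r/t 0.5 12.5 [519.7, -121.8] 26.5 [26.2, -70.9]
13.03 4.61 -10.6 -2.2 11.9 r/t 0.4 10.8 [519.7, -121.8] 26.2 [11.3, -74.7]
13.39 4.82 -9.0 -1.6 11.9 r/t 2.0 8.9 [519.7, -121.9] 26.2 [-4.1, -75.2]
13.75 5.03 -6.0 1.5 11.0 r/t 0.1 6.2 [519.7, -121.9] 26.1 [-19.4, -72.7]
14.11 5.24 -3.9 2.2 9.9 r/t -0.2 4.5 [519.7, -121.9] 26.0 [-33.9, -67.1]
14.47 5.45 -3.1 2.8 9.4 r/t -0.2 4.2 [519.7, -121.9] 26.7 [-46.9, -58.6]
14.82 5.65 -1.9 2.2 8.3 r/t 0.1 3.0 [519.7, -121.9] 25.8 [-58.0, -47.5]
15.18 5.86 0.0 2.1 8.9 r/t -1.0 1.8 [519.7, -121.9] 26.4 [-66.5, -34.5]
15.54 6.07 0.6 2.5 7.9 r/t -1.2 2.2 [519.8, -121.9] 26.0 [-72.2, -19.9]
15.9 6.28 -0.2 1.6 8.4 r/t 0.1 1.6 [519.8, -121.9] 26.3 [-74.7, -4.4]
```

```bash
python3 - <<'E' | awk 'NR%5==0||/FORCE/{print} {l=$0} END{print l}'
from crank import *
wind(4*np.pi+.2,speed=75,k=0.03)
bot.dwell(.3)
t=bot.read_camera("top"); w=bot.read_camera("wrist"); s=bot.read_state(); np.savez("t2.npz",**t)
cv2.imwrite("pics/g3.png",np.hstack([cv2.resize(w["image"],(440,330)),ortho(t,[598,5],60,93,2.75)]))
print(s["clock"],s["ft_force"],s["ee_pos"])
E
```

```text
17.69 7.33 0.8 -0.5 8.3 r/t -0.9 0.4 [519.9, -121.9] 26.3 [-41.1, 62.3]
19.48 8.37 -9.8 3.0 13.5 r/t -1.6 -10.1 [519.8, -122.0] 26.2 [32.6, 67.4]
21.27 9.42 0.6 -1.9 7.3 r/t 0.5 1.9 [519.8, -122.1] 26.3 [75.0, 4.2]
23.07 10.47 -13.8 -7.3 12.6 r/t -1.7 15.5 [519.7, -122.0] 26.3 [40.4, -63.7]
24.86 11.51 -4.3 2.3 10.4 r/t -0.2 4.8 [519.6, -122.0] 26.1 [-33.4, -67.3]
26.65 12.56 0.4 2.1 8.4 r/t -0.5 2.1 [519.7, -121.9] 26.3 [-74.6, -5.1]
27.4083 [1.34759975 2.33972316 7.82499379] [ 445.75677603 -111.63164216  142.53943778]
```

View pics/g3.png

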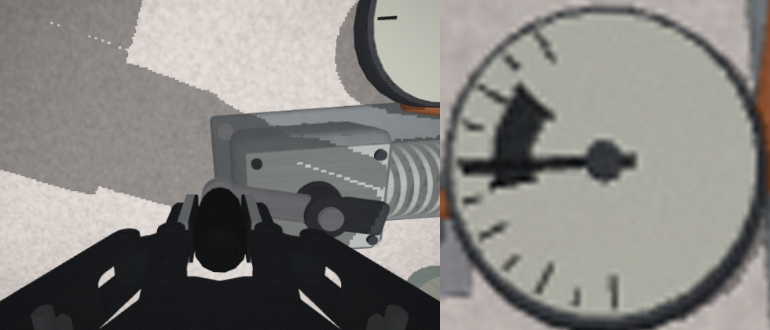

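The needle crosses the band at about (510,164) and the band's lower end mark is at about (512,182), so it is inside with roughly 11° to spare. The crank is 0.2 rad past its slack point. I'll release, then look at the tap.

```bash
python3 - <<'E'
from crank import *
bot.move_gripper(70)
p=bot.read_state()["ee_pos"]
bot.servo_line([p[0],p[1],255],speed=120)
a=1.5; q=[0,np.cos(a),np.sin(a),0]
bot.move_to([590,125,310],q)
bot.move_gripper(0,20)
t=bot.read_camera("top")
st=bot.read_state(); w=bot.read_camera("wrist")
T=np.eye(4);T[:3,:3]=rot(st["tool_rot"]);T[:3,3]=st["ee_pos"];C=T@w["mount"]
w["eye"]=C[:3,3]; w["attitude"]=np.roll(R.from_matrix(C[:3,:3]).as_quat(),1); np.savez("w2.npz",**w)
print(st["clock"],st["ee_pos"],st["ft_force"],st["grip_width"])
o=ortho(w,[575,105],90,106,2.2)
cv2.imwrite("pics/w2.png",np.hstack([cv2.resize(w["image"],(400,300)),cv2.resize(o,(396,396))[:300]]) if 0 else np.hstack([np.vstack([cv2.resize(w["image"],(400,300)),np.zeros((96,400,3),np.uint8)]),cv2.resize(o,(396,396))]))
E
```

```text
30.8 [589.98438332 125.00345201 309.98983105] [ 0.05513608 -0.00043361  0.38127592] 0.1018699127480749
```

View pics/w2.png

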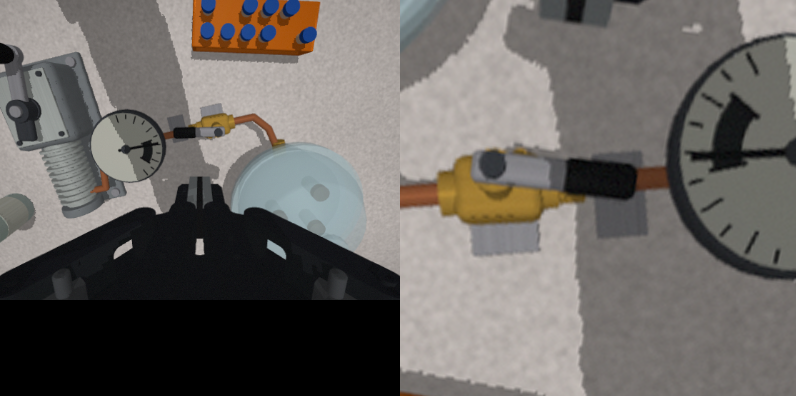

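The tap pin is at ortho pixel (90,163), about (590.5,153.5). The lever tip is at (236,181), so the lever direction is φ≈-1.69. The needle is still in the band after release. Now I'll push the tap.

```bash
cat > tap.py <<'E'
from h import *
from rig import bot
TAP=np.array([590.5,153.5]); RHO=50
def pose(phi,off,z=119):
    u=np.array([np.cos(phi),np.sin(phi)]); t=np.array([u[1],-u[0]]); a=(phi+np.pi/2)/2+np.pi/2
    return [*(TAP+RHO*u-off*t),z],[0,np.cos(a),np.sin(a),0],u,t
def push(phi,end,off=19,step=np.radians(2),speed=25,lim=11):
    while phi>end:
        phi-=step; p,q,u,t=pose(phi,off)
        hit=bot.servo_line(p,q,speed=speed,until_force=9)
        s=bot.read_state(); F=s["ft_force"]
        print(round(s["clock"],2),round(phi,3),"t",round(F[:2]@t,1),"r",round(F[:2]@u,1),"z",round(F[2],1),(s["ee_pos"][:2]-p[:2]).round(1),hit)
        if hit or F[:2]@t<-lim or np.linalg.norm(F)>25: break
    return phi
E
python3 - <<'E'
from tap import *
phi=-1.69
for z in (240,): p,q,u,t=pose(phi,29,z); bot.move_to(p,q)
p,q,u,t=pose(phi,29); print(bot.servo_line(p,q,speed=80,until_force=6),bot.read_state()["ee_pos"])
p,q,u,t=pose(phi,20); print(bot.servo_line(p,q,speed=30,until_force=6),bot.read_state()["ft_force"])
push(phi,-2.3)
E
```

```text
False [613.52821736 100.43556061 119.46980053]
False [-0.29506219  0.00502082 -0.35868581]
33.64 -1.725 t -2.1 r 1.0 z 0.1 [ 0.2 -0.1] False
33.89 -1.76 t -3.5 r 0.5 z 0.7 [ 0.2 -0.1] False
34.14 -1.795 t -2.5 r 0.9 z 1.4 [ 0.1 -0.1] False
34.39 -1.83 t -3.8 r 1.7 z 2.0 [ 0.  -0.1] False
34.64 -1.865 t -3.6 r 2.3 z 1.8 [ 0.  -0.1] False
34.89 -1.899 t -4.0 r 1.0 z 2.0 [ 0. -0.] False
35.14 -1.934 t -3.7 r 2.4 z 1.8 [ 0. -0.] False
35.39 -1.969 t -2.6 r 1.9 z 1.9 [-0. -0.] False
35.64 -2.004 t -3.2 r 2.0 z 2.3 [-0.  0.] False
35.89 -2.039 t -3.8 r 1.8 z 2.0 [-0.  0.] False
36.14 -2.074 t -4.0 r 1.7 z 2.6 [-0.  0.] False
36.39 -2.109 t -3.6 r 1.4 z 1.2 [-0.  0.] False
36.64 -2.144 t -3.0 r 1.6 z 2.1 [-0.  0.] False
36.89 -2.179 t -4.2 r 1.3 z 2.2 [0. 0.] False
37.14 -2.214 t -2.8 r 0.8 z 1.5 [0. 0.] False
37.39 -2.249 t -4.7 r 1.2 z 1.0 [0. 0.] False
37.64 -2.283 t -4.4 r 1.0 z 1.3 [0. 0.] False
37.89 -2.318 t -3.7 r 0.0 z 1.0 [0. 0.] False
```

```bash
python3 - <<'E' | tail -8
from tap import *
phi=push(-2.318,-2.65,speed=30)
push(phi,-3.6,step=np.radians(1.5),lim=10)
E
```

```text
42.89 -2.929 t -3.9 r -2.8 z 0.9 [-0. -0.] False
43.14 -2.955 t -3.1 r -1.9 z 0.9 [-0. -0.] False
43.39 -2.981 t -3.1 r -2.6 z 0.9 [-0. -0.] False
43.64 -3.007 t -3.4 r -3.4 z 1.3 [-0. -0.] False
43.89 -3.034 t -3.8 r -3.3 z 1.9 [-0.1 -0. ] False
44.14 -3.06 t -4.3 r -2.5 z 0.5 [-0.1 -0. ] False
44.39 -3.086 t -9.5 r -3.6 z 0.5 [ 0.1 -0.6] False
44.64 -3.112 t -16.2 r -5.0 z 2.0 [ 0.3 -1.5] False
```

The force rose sharply at φ≈-3.07, so the lever is against its stop. I'll back off, lift and check.

```bash
python3 - <<'E'
from tap import *
bot.dwell(.2); print(bot.read_state()["ft_force"])
p,q,u,t=pose(-3.112,32); bot.servo_line(p,q,speed=60); print(bot.read_state()["ft_force"])
p[2]=250; bot.servo_line(p,q,speed=150)
bot.move_to([430,40,330],q)
t=bot.read_camera("top"); print(bot.read_state()["clock"])
o=ortho(t,[560,40],150,106,2); cv2.imwrite("pics/end.png",o)
E
```

```text
[  5.82813016 -15.81184745   1.06271705]
[-0.40573283  0.29215581 -0.19028013]
46.9667
```

View pics/end.png

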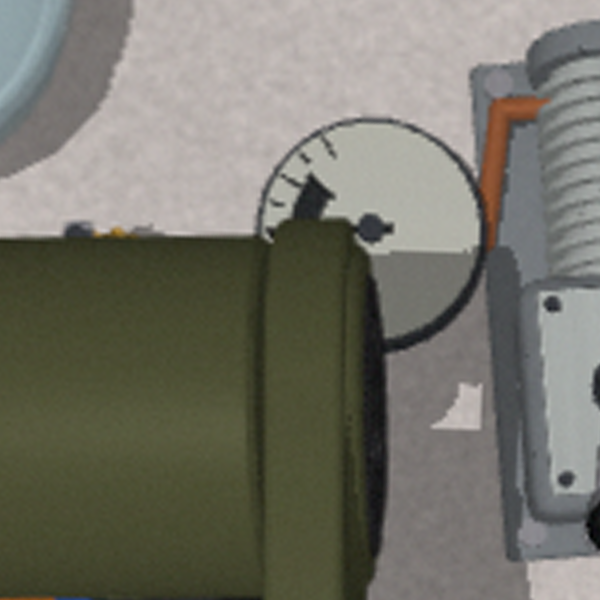

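The arm hides the tap and the needle tip. I'll park the arm clear of them and look again.

```bash
python3 - <<'E'
from tap import *
bot.move_joints([-1.185,0.3,1.521,0,1.321,-0.067])
t=bot.read_camera("top"); print(bot.read_state()["clock"])
o=ortho(t,[540,40],150,106,2); cv2.imwrite("pics/end2.png",o)
E
```

```text
49.075
```

View pics/end2.png

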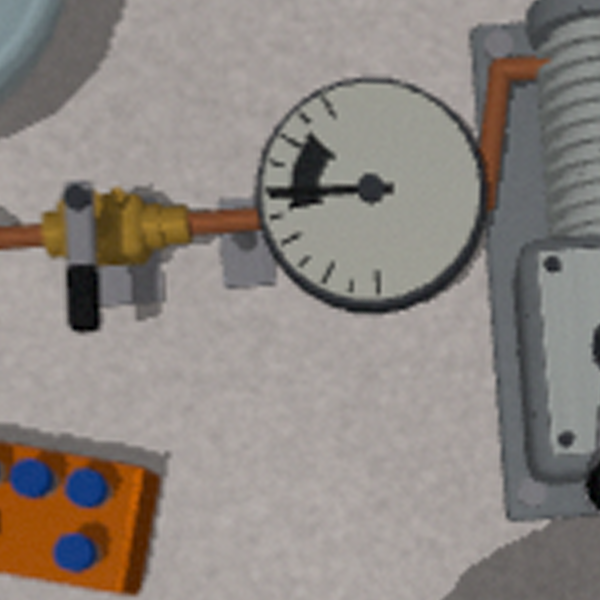

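The lever now points down towards the pump's -x, from (78,195) to (85,325). The needle is in the band at (300,190), and the rack looks undisturbed.

```bash
python3 -c "
from rig import bot
print(bot.finish_job())"
```

```text
the job is handed in; nothing more can be done
None
```

I wound the crank two turns clockwise until the needle stood in the dark band, released it near its slack point where it stayed put, then pushed the tap lever home against its stop (about 16 N felt); the job is handed in.

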